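Hang the unevenly loaded slide carrier level and move it to the drain tray

ROBOT

A 6-joint arm with a two-finger parallel gripper is mounted at the origin on the work surface. World frame = base frame: x ahead of the robot, y to its left, z up, the work surface at z = 0. Lengths are in mm, angles in rad, forces in N, time in s.
With the tool pointing down it reaches from about 375 to 925 mm from the base axis. Payload 5.7 kg.
Tool frame: the origin (TCP) lies midway between the tips of the shut fingers; the grasp point (between the pads) lies 19 mm behind it; z points along the fingers, y is the line along which they close (so a half turn about z gives the same grasp; the last joint's range is limited). The gripper opens to 88 mm and grips with 3 to 60 N. Pads are 20 mm wide; open, the fingers measure 115 mm over their backs; the gripper's body (75 mm by 178 mm) begins 61 mm behind the grasp point.
Start: joints at [-1.448, 0.359, 1.51, -0, 1.272, -0.115], TCP at [141.326, -583.086, 222.623] pointing down, gripper open.
Joint ranges: [-2.97, 2.97], [-1.01, 2.36], [0.21, 2.38], [-0.96, 4.11], [0.2, 2.71], [-2.98, 2.98]. Speed limits (rad/s): [2.39, 2.39, 3.14, 3.14, 3.14, 3.14].

INTERFACE

Orientations are given as a 3x3 rotation matrix whose columns are the frame's x, y, z axes.
In Python, from station import status, grab_frame, camera_params, order gives the robot as it stands. The module is installed in compiled form; this text tells all that it offers.
- The arm moves only by the tool drive_tool, never from a script. Its argument "series" is a list of rows, each an object of numbers: "x", "y", "z": the shift along the tool's x, y, z in cm; "yaw": the turn about the tool's z in rad; "fingers": the closure, from 0 (fully open) to 1 (shut). A call has 1 to 20 rows; each row is the pose to reach, as a shift and turn from the pose commanded when the call began, along the tool's axes at that moment; what a row does not reach only later rows make up. A row lasts 1/10 s, in which the tool goes at most 50 mm and 8.59 degrees, less where a joint would pass 70% of its speed; a pose out of reach is approached as far as the arm can. A call with a gripper value outside its range is refused whole. The fingers move at their own pace and stop on an object; the grip force is fixed at half the most. Time passes only in rows, so rows that repeat a pose let the fingers close. It gives the time, the measured TCP pose, the force, the opening and the grip force at its end, in the units of the state.
- status.get_state(): the state, without advancing time (a new reading comes with each control period).
- grab_frame(name): name is "scene" or "top"; returns (picture, depth): 480x640x3 uint8, red, green, blue; 480x640 float32, mm along the optical axis (not along the pixel's ray), 0 where there is no reading.
- camera_params(name): a dict with "fx", "fy", "cx", "cy" (pixels), "R" (3x3) and "t" (3): a world point X has camera coordinates R X + t. Camera axes: x right, y down, z forward; pixel columns grow to the right and rows downward; lengths in mm; the calibration is good to about 2 mm. A picture is of the moment at which its call begins. camera_params takes no time and is no camera call.
- order.finish_job(): hands the job in; it is judged then, once.
The state is a dict: "time_s": time; "q": joint angles; "joint_velocities": joint speeds; "joint_torque": joint torques, N m; "eef_pos": TCP position; "tcp_rot": TCP orientation; "force": force on the tool from outside, world axes, zero at the start; "ft_torque": the same for the moment, N m; "grip_width": finger opening in mm; "grasp_force": force on a finger pad.
Only numpy, scipy, OpenCV 4.12 (cv2) and the standard library are available. Lean on these libraries where they do the work, as an engineer would, in place of code of your own. Each camera call takes 0.05 s, during which the arm holds its last target. There are 200 camera calls.

TASK

The steel slide carrier is loaded unevenly inside. Using the pivoting handle that slides along its top rail, find the balance point by small trial lifts and by shifting the handle, until the carrier hangs level from the handle, well clear of the bench; never let it tip steeply. Then carry it by the handle to the grey drain tray, lower it gently until it lies flat on the tray floor, let go, and leave the small dish and the dropper bottle where they stand.

Things in the scene. Friction and masses are not known exactly. Their poses are not given: they have to be found in the camera images.
- carrier_center (a point): Centre of the loose slide carrier, a closed plain steel case 180 mm long (x) x 100 wide (y) x 56 high (z), 28 mm above its underside. z up; x along it, towards the end with a small black latch (stands 5 mm out). A rail 16 mm wide runs along the lid's middle, top 70 mm above the underside. About 0.8 kg in all.
- carrier_mid (a point): Middle of the top of the carrier's rail, 70 mm above its underside; axes as the carrier's. The load inside is unseen: the balance point lies anywhere from 45 mm on the -x side to 25 mm on the +x side of this middle, differs each time, and is about 28 mm above the underside. The case tilts about its y if lifted elsewhere.
- shoe (a joint): Position of the handle's black sliding shoe on the carrier's rail, in m along the carrier's x: 0 at the middle, stops at -0.060 and +0.060. Starts nearer the latch end. Friction: about 2 N moves it, and it stays put while the carrier is near level. The carrier, standing on the bench, keeps still or nearly so when the held handle is slid along.
- handle: Handle on the shoe. Origin: its pivot pin, 80 mm above the carrier's underside. An upright steel neck, 26 mm wide (carrier's x), 12 mm thick (carrier's y: grip across this), up to 50 mm above the pin, then a black crown 22 mm thick, top at 61 mm. Grip 35 mm above the pin. The case swings freely on the pin, balance point 52 mm below: handle 10 mm off = 11 degrees of tilt.
- tray: Fixed shallow grey drain tray, open on top, 240 mm (x) x 160 (y) outside, walls 5 mm thick and 22 mm high, floor 5 mm thick (inside 230 x 150 mm). Origin at the centre of its underside, on the bench. The carrier goes in lengthwise, either way round.
- dish: Bystander: a covered glass dish, 62 mm across, 17 mm high, between the carrier and the tray. Origin under its centre.
- dropper: Bystander: a blue dropper bottle, 38 mm across, 85 mm high, nearer the robot. Origin under its centre.
Mind the look-alikes: they are no part of the job. Leave any pink look-alike of the part that bears carrier_center alone.

How it is judged (in metres and radians):
On the way, in this order (a step that is already met when the one before it is completed fails the run):
1. the carrier hangs level (within 0.10 rad) from the handle held by the fingers, its underside at least 40 mm above the bench, for half a second (height (world z) of carrier_center above 0.068 m and angle between carrier_center's own z axis and vertical below 0.1 rad and contact force between the fingers and handle above 1 N), for 0.5 s.
2. still held by the handle, the carrier is lowered into the tray to within 8 mm of its floor (x of carrier_center in the frame of tray between -0.03 and 0.03 m and y of carrier_center in the frame of tray between -0.03 and 0.03 m and z of carrier_center in the frame of tray below 0.041 m and angle between carrier_center's own z axis and vertical below 0.1 rad and contact force between the fingers and handle above 1 N), for 0.1 s.
At the end, for the whole second after the job is handed in: The carrier lies flat (within 0.05 rad) and at rest on the floor of the drain tray, its centre within 30 mm of the tray's centre along each of the tray's sides, and the robot has let go (x of carrier_center in the frame of tray between -0.03 and 0.03 m and y of carrier_center in the frame of tray between -0.03 and 0.03 m and z of carrier_center in the frame of tray below 0.037 m and angle between carrier_center's own z axis and vertical below 0.05 rad and angular speed of handle below 0.3 rad/s and linear speed of handle below 0.03 m/s); the robot touches nothing.
It fails at once if the carrier tips by more than 0.35 rad (20 degrees) (angle between carrier_center's own z axis and vertical above 0.35 rad).
It fails at once if the dish or the dropper bottle is moved by more than 30 mm (distance of any of dish, dropper from where it was at the start of the episode above 0.03 m).
It also fails if it takes over 72 s, if anything falls off the work surface, if the arm or the gripper's body presses on something with over 40 N, if the wrist force passes 120 N, or if a joint passes its speed limit or range.

## Working session

There is one attempt and no reset: what is moved stays moved. The work goes in short steps, Python scripts to look and compute and a tool call to move; the robot and the scene stay as the last step left them, time stands still between calls to the robot, and variables do not carry over. Pictures are saved under pics/ and viewed, at most 10 in all, crops included, and the job is handed in when it is done.

Besides the shell and the picture viewer there is one more tool, called after ">>>" as a command line: name --argument value ..., lists and objects as JSON in quotes. drive_tool: Moves the arm, as the interface text tells. Its arguments: {"type":"object","properties":{"series":{"type":"array"}},"required":["series"]}

```bash
mkdir -p pics
cat > h.py <<'E'
import numpy as np, cv2
from station import status, grab_frame, camera_params, order
def cam(n):
    p,d=grab_frame(n); c=camera_params(n)
    v,u=np.mgrid[:480,:640]
    X=np.stack([(u-c['cx'])/c['fx']*d,(v-c['cy'])/c['fy']*d,d],-1)
    W=(X-np.array(c['t']))@np.array(c['R'])
    return p,d,W
def save(n,p): cv2.imwrite('pics/'+n,p[...,::-1])
E
python3 - <<'E'
from h import *
s=status.get_state(); print(s['time_s'],s['eef_pos'],np.round(s['tcp_rot'],3).tolist(),s['force'],s['grip_width'])
for n in('top','scene'):
    p,d,W=cam(n); np.savez(n,p=p,d=d,W=W); save(n+'0.png',p); print(n,camera_params(n))
E
```

```text
0.0 [ 141.25113776 -582.42789582  221.81831814] [[0.972, 0.236, -0.0], [0.236, -0.972, 0.002], [0.0, -0.002, -1.0]] [-0.04685767  0.2843003   0.33029752] 87.67425795422268
top {'fx': 607.6583183661444, 'fy': 607.6583183661444, 'cx': 314.11080843018937, 'cy': 245.83622070165148, 'R': array([[ 0.0023964 , -0.99997954, -0.00593037],
       [-0.99202868, -0.0016301 , -0.12600176],
       [ 0.12598952,  0.00618505, -0.99201229]]), 't': array([-171.09488801,  443.61210051, 1506.14989928])}
scene {'fx': 460.07555886516496, 'fy': 460.07555886516496, 'cx': 320.6907873546056, 'cy': 241.27665427574078, 'R': array([[ 0.78408137,  0.62040108,  0.01785801],
       [ 0.35826701, -0.42891857, -0.82926088],
       [-0.50681471,  0.65660594, -0.5585763 ]]), 't': array([-219.95624433, -164.18107683, 1303.98898224])}
```

View pics/top0.png

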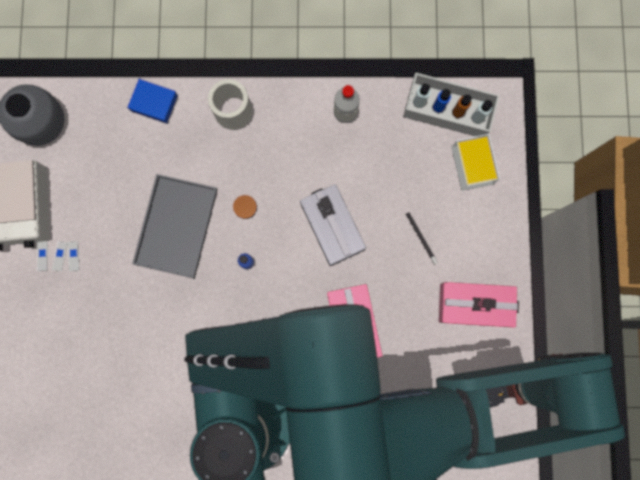

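View pics/scene0.png

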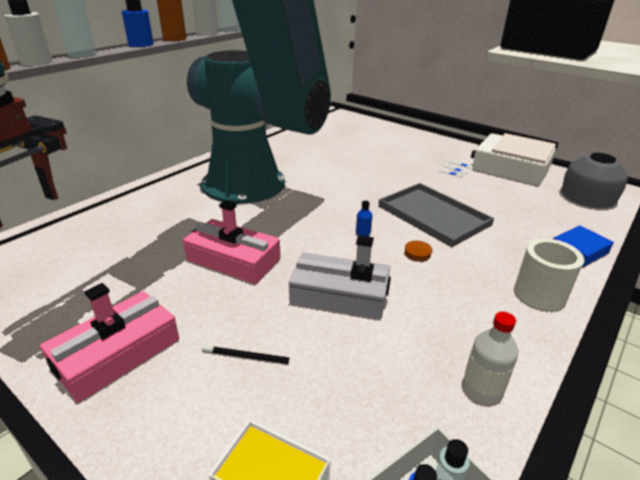

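The top view has three candidates: steel case (333,225), pink cases (355,315) and (480,303). The steel case is the carrier, with its handle at (325,206) near the latch end (317,189). The tray is at (176,226), the dish at (245,207) and the dropper at (246,261).

Run:
```python
from h import *
t=np.load('top.npz'); W=t['W'];p=t['p']
def rect(m,off,n):
    m=m.astype(np.uint8)
    k,l,st,c=cv2.connectedComponentsWithStats(m); i=1+st[1:,4].argmax(); P=W[l==i]
    r=cv2.minAreaRect(P[:,:2].astype(np.float32)); print(n,r,np.median(P[:,2]),len(P)); return r
z=W[...,2]
def win(u0,u1,v0,v1):
    m=np.zeros((480,640),bool); m[v0:v1,u0:u1]=1; return m
w=win(290,375,175,272)
r=rect(w&(z>48)&(z<62),0,'lid')
rect(w&(z>45)&(z<80),0,'lid+rail')
rect(w&(z>63)&(z<76),0,'rail')
rect(w&(z>120),0,'crown')
P=W[w&(z>125)]; print(P.mean(0),np.median(P,0))
g=win(125,225,165,285)
rect(g&(z>14)&(z<30),0,'tray wall')
dark=p.astype(int).sum(-1)<380
rect(g&dark,0,'tray'); print(np.median(z[g&dark]))
rect(win(228,262,190,225)&(z>9),0,'dish'); rect(win(232,262,245,275)&(z>40),0,'drop')
a=p[165:285,285:385]; a=cv2.resize(a,(500,600),interpolation=cv2.INTER_CUBIC); save('crop0.png',a)
```

```text
lid ((499.28985595703125, -215.64181518554688), (185.33702087402344, 102.3095932006836), 25.283170700073242) 56.60909670065241 2148
lid+rail ((499.33807373046875, -215.74459838867188), (185.33824157714844, 102.53304290771484), 25.28441619873047) 57.62138183360933 2746
rail ((475.411865234375, -227.58302307128906), (122.46141052246094, 26.586868286132812), 29.33356475830078) 70.85969642438056 302
crown ((400.27947998046875, -196.45828247070312), (28.550697326660156, 299.6236267089844), 89.04341888427734) 141.22089778041408 123
[ 479.9561257  -195.48484774  405.83681491] [ 529.5404709  -196.34019285  142.73799478]
tray wall ((498.53265380859375, 185.46742248535156), (163.97122192382812, 240.61387634277344), 76.93716430664062) 21.750690876879126 790
tray ((446.0026550292969, 26.65240478515625), (511.9461364746094, 246.45565795898438), 72.28413391113281) 6.463327543392417 5844
6.463327543392417
dish ((406.403564453125, -64.9886703491211), (381.8964538574219, 60.9596061706543), 27.311782836914062) 18.188460496765487 453
drop ((328.265869140625, -76.73651123046875), (255.38539123535156, 34.930938720703125), 45.22483825683594) 60.32275900765706 184
```

Run:
```python
from h import *
t=np.load('scene.npz'); save('crop1.png',cv2.resize(t['p'][225:325,280:400],(720,600),interpolation=cv2.INTER_CUBIC))
W=t['W'];z=W[...,2]
m=np.zeros((480,640),bool); m[230:270,350:380]=1
P=W[m&(z>126)&(W[...,0]>380)]; 
print(len(P),P.min(0),P.max(0),np.median(P,0)); print(cv2.minAreaRect(P[:,:2].astype(np.float32)))
```

```text
201 [ 518.4423571  -790.16613898  126.08307316] [ 892.16505904 -183.50868269  596.15637332] [ 536.91743242 -203.75132596  140.75718323]
((703.9478759765625, -493.0231628417969), (30.193862915039062, 702.827880859375), 29.89116859436035)
```

View pics/crop0.png

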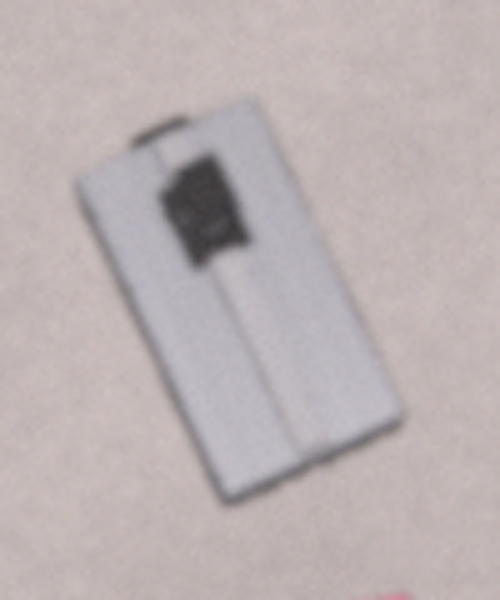

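Run:
```python
from h import *
t=np.load('top.npz'); W=t['W'];z=W[...,2]; p=t['p'].astype(int)
m=np.zeros((480,640),bool); m[175:272,290:375]=1
c=m&(z>130)&(z<148); P=W[c]; print('crown',len(P),P.mean(0),cv2.minAreaRect(P[:,:2].astype(np.float32)))
th=np.radians(25.28); u=np.array([np.cos(th),np.sin(th)]); v=np.array([-u[1],u[0]])
L=m&(z>48)&(z<62); q=(W[L][:,:2]-[499.3,-215.7]); a=q@u; b=q@v
print('long',np.percentile(a,[0,.5,1,2,98,99,99.5,100]),'latchside b', b[a>88].min() if (a>88).any() else 0, b[a>88].max() if (a>88).any() else 0,'wide',np.percentile(b,[0,1,2,98,99,100]))
q=(P[:,:2]-[499.3,-215.7]);print('crown along',(q@u).min(),(q@u).max(),(q@v).min(),(q@v).max(), (q@u).mean(),(q@v).mean())
s=np.load('scene.npz')['W']; k=(s[...,2]>130)&(s[...,2]<146)&(np.linalg.norm(s[...,:2]-P[:,:2].mean(0),axis=-1)<40)
q=s[k][:,:2]-[499.3,-215.7]; print('scene crown',np.percentile(q@u,[2,50,98]),np.percentile(q@v,[2,50,98]))
g=np.zeros((480,640),bool); g[165:285,125:225]=1
k=g&(z>14)&(z<30); T=W[k][:,:2]; print(cv2.minAreaRect(T.astype(np.float32)))
d=np.zeros((480,640),bool); d[190:225,228:262]=1
D=W[d&(z>9)&(z<25)]; print('dish',D.mean(0)); d[:]=0;d[245:275,232:262]=1; D=W[d&(z>70)&(z<95)]; print('drop',D.mean(0))
```

```text
crown 116 [ 533.26826554 -198.92060067  141.16222881] ((533.6463012695312, -199.4223175048828), (30.500478744506836, 22.258987426757812), 23.95879554748535)
long [-92.65514462 -92.09099117 -91.37946112 -90.13774008  85.77381499
  87.86907752  90.09114993  92.68349482] latchside b -14.676497771730055 34.12544319226649 wide [-51.0937174  -49.11208471 -48.23376109  49.39558547  50.00851968
  51.21619633]
crown along 22.81988561626851 53.17530514062165 -11.288446133937509 11.311368803363733 37.88069399365526 0.6665796382588863
scene crown [25.42985902 39.73398717 53.55489833] [-12.56248667  -7.08893783  10.32404824]
((498.53265380859375, 185.46742248535156), (163.97122192382812, 240.61387634277344), 76.93716430664062)
dish [548.19352321   8.61094504  17.85593068]
drop [405.6253423    0.67840549  84.25465285]
```

Handle pin at about (533.5, −199.3), yaw 25.3°, crown top at 141 mm as specified; shoe at about +40 mm. Approaching from above.

>>> drive_tool --series '[{"x": 47.2,"y": -28.0,"yaw": -0.203,"fingers": 0},{"x": 47.2,"y": -28.0,"yaw": -0.203},{"x": 47.2,"y": -28.0,"yaw": -0.203},{"x": 47.2,"y": -28.0,"yaw": -0.203},{"x": 47.2,"y": -28.0,"yaw": -0.203},{"x": 47.2,"y": -28.0,"yaw": -0.203},{"x": 47.2,"y": -28.0,"yaw": -0.203},{"x": 47.2,"y": -28.0,"yaw": -0.203},{"x": 47.2,"y": -28.0,"yaw": -0.203},{"x": 47.2,"y": -28.0,"yaw": -0.203},{"x": 47.2,"y": -28.0,"yaw": -0.203},{"x": 47.2,"y": -28.0,"yaw": -0.203},{"x": 47.2,"y": -28.0,"yaw": -0.203},{"x": 47.2,"y": -28.0,"yaw": -0.203},{"x": 47.2,"y": -28.0,"yaw": -0.203},{"x": 47.2,"y": -28.0,"yaw": -0.203}]'

```text
invalid input at $.series[0]: expected keys x, y, z, yaw, fingers
```

>>> drive_tool --series '[{"x": 47.2,"y": -28.0,"z": 0,"yaw": -0.203,"fingers": 0},{"x": 47.2,"y": -28.0,"z": 0,"yaw": -0.203,"fingers": 0},{"x": 47.2,"y": -28.0,"z": 0,"yaw": -0.203,"fingers": 0},{"x": 47.2,"y": -28.0,"z": 0,"yaw": -0.203,"fingers": 0},{"x": 47.2,"y": -28.0,"z": 0,"yaw": -0.203,"fingers": 0},{"x": 47.2,"y": -28.0,"z": 0,"yaw": -0.203,"fingers": 0},{"x": 47.2,"y": -28.0,"z": 0,"yaw": -0.203,"fingers": 0},{"x": 47.2,"y": -28.0,"z": 0,"yaw": -0.203,"fingers": 0},{"x": 47.2,"y": -28.0,"z": 0,"yaw": -0.203,"fingers": 0},{"x": 47.2,"y": -28.0,"z": 0,"yaw": -0.203,"fingers": 0},{"x": 47.2,"y": -28.0,"z": 0,"yaw": -0.203,"fingers": 0},{"x": 47.2,"y": -28.0,"z": 0,"yaw": -0.203,"fingers": 0},{"x": 47.2,"y": -28.0,"z": 0,"yaw": -0.203,"fingers": 0},{"x": 47.2,"y": -28.0,"z": 0,"yaw": -0.203,"fingers": 0},{"x": 47.2,"y": -28.0,"z": 0,"yaw": -0.203,"fingers": 0},{"x": 47.2,"y": -28.0,"z": 0,"yaw": -0.203,"fingers": 0}]'

```text
time_s: 1.7
eef_pos: [533.2, -200.9, 222.7]
tcp_rot: [[0.905, 0.425, -0.0], [0.425, -0.905, 0.0], [-0.0, -0.0, -1.0]]
force: [0.1, 0.3, 0.0]
grip_width: 87.6
grasp_force: 0.0
```

Run:
```python
from h import *
s=status.get_state(); print(s['time_s'],s['eef_pos'],np.round(s['tcp_rot'],4).tolist(),s['force'])
R=np.array(s['tcp_rot']); print('shift cm to grasp',R.T@(np.array([533.5,-199.3,96])-s['eef_pos'])/10)
p,d,W=cam('scene'); save('s1.png',cv2.resize(p[140:340,240:440],(600,600)))
```

```text
1.7 [ 533.1847111  -200.90267934  222.67505253] [[0.9053, 0.4248, -0.0003], [0.4248, -0.9053, 0.0], [-0.0003, -0.0002, -1.0]] [0.10748021 0.33332535 0.02363558]
shift cm to grasp [ 0.10002198 -0.12941177 12.66750241]
```

View pics/s1.png

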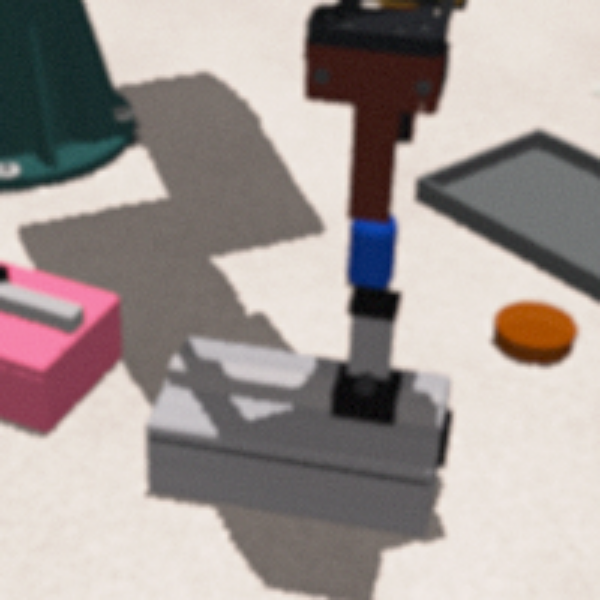

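The fingers (370,250) stand right above the handle crown (372,305), aligned. I'll descend and close.

>>> drive_tool --series '[{"x": 0.1,"y": -0.13,"z": 4,"yaw": 0,"fingers": 0},{"x": 0.1,"y": -0.13,"z": 8,"yaw": 0,"fingers": 0},{"x": 0.1,"y": -0.13,"z": 11,"yaw": 0,"fingers": 0},{"x": 0.1,"y": -0.13,"z": 12.7,"yaw": 0,"fingers": 0},{"x": 0.1,"y": -0.13,"z": 12.7,"yaw": 0,"fingers": 0.5},{"x": 0.1,"y": -0.13,"z": 12.7,"yaw": 0,"fingers": 0.8},{"x": 0.1,"y": -0.13,"z": 12.7,"yaw": 0,"fingers": 1},{"x": 0.1,"y": -0.13,"z": 12.7,"yaw": 0,"fingers": 1},{"x": 0.1,"y": -0.13,"z": 12.7,"yaw": 0,"fingers": 1},{"x": 0.1,"y": -0.13,"z": 12.7,"yaw": 0,"fingers": 1},{"x": 0.1,"y": -0.13,"z": 12.7,"yaw": 0,"fingers": 1},{"x": 0.1,"y": -0.13,"z": 12.7,"yaw": 0,"fingers": 1}]'

```text
time_s: 2.95
eef_pos: [534.5, -198.1, 95.8]
tcp_rot: [[0.904, 0.427, 0.0], [0.427, -0.904, 0.0], [0.0, 0.0, -1.0]]
force: [1.2, 0.2, 0.0]
grip_width: 27.6
grasp_force: 0.0
```

>>> drive_tool --series '[{"x": 0,"y": 0,"z": 0,"yaw": 0,"fingers": 1},{"x": 0,"y": 0,"z": 0,"yaw": 0,"fingers": 1},{"x": 0,"y": 0,"z": 0,"yaw": 0,"fingers": 1},{"x": 0,"y": 0,"z": 0,"yaw": 0,"fingers": 1}]'

```text
time_s: 3.35
eef_pos: [534.3, -197.9, 95.7]
tcp_rot: [[0.904, 0.427, -0.0], [0.427, -0.904, 0.0], [-0.0, -0.001, -1.0]]
force: [-1.5, 2.3, 1.7]
grip_width: 22.1
grasp_force: 30.0
```

Run:
```python
from h import *
p,d,W=cam('scene'); save('s2.png',cv2.resize(p[200:300,310:430],(720,600),interpolation=cv2.INTER_CUBIC))
s=status.get_state(); print(s['grip_width'],s['grasp_force'],s['force'],s['ft_torque'])
```

```text
21.244950895030186 30.000234246253967 [-0.80779281  1.83253355  2.77832183] [ 0.27506831  0.1048437  -0.04733542]
```

View pics/s2.png

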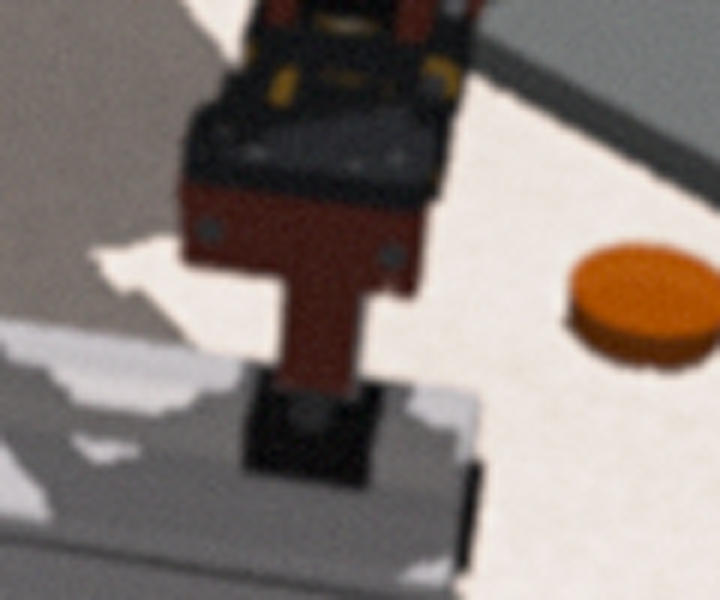

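The finger (320,330) straddles the neck just above the shoe (310,430). The width is still creeping, so I'll let it settle.

>>> drive_tool --series '[{"x": 0,"y": 0,"z": 0,"yaw": 0,"fingers": 1},{"x": 0,"y": 0,"z": 0,"yaw": 0,"fingers": 1},{"x": 0,"y": 0,"z": 0,"yaw": 0,"fingers": 1},{"x": 0,"y": 0,"z": 0,"yaw": 0,"fingers": 1}]'

```text
time_s: 3.8
eef_pos: [534.3, -198.0, 95.7]
tcp_rot: [[0.904, 0.427, -0.0], [0.427, -0.904, 0.0], [0.0, -0.0, -1.0]]
force: [-1.4, 3.3, 3.8]
grip_width: 21.8
grasp_force: 30.0
```

Run:
```python
from h import *
th=np.radians(25.28); u=np.array([np.cos(th),np.sin(th)]); v=np.array([-u[1],u[0]])
for n in('scene','top'):
    f=np.load(n+'.npz'); W=f['W']; q=W[...,:2]-[533.5,-199.3]; a=q@u; b=q@v; z=W[...,2]; br=f['p'].astype(int).sum(-1)
    for lo in range(60,145,6):
        k=(abs(a)<35)&(abs(b)<25)&(z>=lo)&(z<lo+6)
        if k.sum(): print(n,lo,k.sum(),'a',np.percentile(a[k],[3,97]).round(),'b',np.percentile(b[k],[3,97]).round(),'bright',np.median(br[k]))
```

```text
scene 60 95 a [-33.  31.] b [-17.  -6.] bright 186.0
scene 66 167 a [-34.  33.] b [-17.   7.] bright 361.0
scene 72 110 a [-19.  21.] b [-18.  11.] bright 45.0
scene 78 100 a [-18.  20.] b [-17.  13.] bright 66.5
scene 84 48 a [-10.  13.] b [-17.  -4.] bright 124.0
scene 90 37 a [-10.  13.] b [-8. -4.] bright 260.0
scene 96 39 a [-11.  13.] b [-8. -4.] bright 267.0
scene 102 42 a [-11.  14.] b [-8. -0.] bright 266.5
scene 108 40 a [-11.  14.] b [-8. -4.] bright 265.0
scene 114 39 a [-12.  14.] b [-7. -4.] bright 267.0
scene 120 38 a [-10.  14.] b [-8.  1.] bright 267.5
scene 126 25 a [-10.  13.] b [-8. -5.] bright 250.0
scene 132 39 a [-12.  16.] b [-13.  -6.] bright 114.0
scene 138 136 a [-12.  15.] b [-12.  10.] bright 67.0
top 60 66 a [-34.  34.] b [-23.  24.] bright 518.5
top 66 40 a [-34.  34.] b [-9. 16.] bright 531.0
top 72 58 a [-34.  32.] b [-10.  16.] bright 278.5
top 78 50 a [-20.  18.] b [-16.  15.] bright 208.5
top 84 15 a [-18.  15.] b [-13.  15.] bright 222.0
top 90 12 a [-13.   4.] b [-2. 14.] bright 225.0
top 96 3 a [-12. -12.] b [-5.  5.] bright 222.0
top 102 2 a [-12. -11.] b [3. 5.] bright 224.0
top 108 2 a [-13. -12.] b [-1.  1.] bright 228.5
top 120 1 a [-13. -13.] b [-4. -4.] bright 207.0
top 126 2 a [-14. -13.] b [-6.  4.] bright 211.5
top 132 22 a [-14.  15.] b [-11.  11.] bright 215.5
top 138 68 a [-14.  13.] b [-9. 10.] bright 201.5
top 144 29 a [-15.  11.] b [-10.  10.] bright 200.0
```

Neck spans z 86–130 and the pads caught the crown (22 mm). I'll reopen, lower 6 mm and regrip on the neck.

>>> drive_tool --series '[{"x": 0,"y": 0,"z": 0,"yaw": 0,"fingers": 0.4},{"x": 0,"y": 0,"z": 0,"yaw": 0,"fingers": 0.4},{"x": 0,"y": 0,"z": 0,"yaw": 0,"fingers": 0.4},{"x": 0,"y": 0,"z": 0.3,"yaw": 0,"fingers": 0.4},{"x": 0,"y": 0,"z": 0.6,"yaw": 0,"fingers": 0.4},{"x": 0,"y": 0,"z": 0.6,"yaw": 0,"fingers": 1},{"x": 0,"y": 0,"z": 0.6,"yaw": 0,"fingers": 1},{"x": 0,"y": 0,"z": 0.6,"yaw": 0,"fingers": 1},{"x": 0,"y": 0,"z": 0.6,"yaw": 0,"fingers": 1},{"x": 0,"y": 0,"z": 0.6,"yaw": 0,"fingers": 1},{"x": 0,"y": 0,"z": 0.6,"yaw": 0,"fingers": 1},{"x": 0,"y": 0,"z": 0.6,"yaw": 0,"fingers": 1},{"x": 0,"y": 0,"z": 0.6,"yaw": 0,"fingers": 1},{"x": 0,"y": 0,"z": 0.6,"yaw": 0,"fingers": 1}]'

```text
time_s: 5.2
eef_pos: [534.3, -197.9, 89.7]
tcp_rot: [[0.904, 0.427, -0.0], [0.427, -0.904, 0.0], [0.0, -0.0, -1.0]]
force: [-0.9, 2.1, 3.1]
grip_width: 21.4
grasp_force: 30.0
```

Same 21–22 mm reading with 30 N; the handle is firmly held either way. Sliding the shoe −50 mm, towards the expected balance point.

>>> drive_tool --series '[{"x": -0.3,"y": 0,"z": 0,"yaw": 0,"fingers": 1},{"x": -0.7,"y": 0,"z": 0,"yaw": 0,"fingers": 1},{"x": -1.2,"y": 0,"z": 0,"yaw": 0,"fingers": 1},{"x": -1.7,"y": 0,"z": 0,"yaw": 0,"fingers": 1},{"x": -2.2,"y": 0,"z": 0,"yaw": 0,"fingers": 1},{"x": -2.7,"y": 0,"z": 0,"yaw": 0,"fingers": 1},{"x": -3.2,"y": 0,"z": 0,"yaw": 0,"fingers": 1},{"x": -3.7,"y": 0,"z": 0,"yaw": 0,"fingers": 1},{"x": -4.2,"y": 0,"z": 0,"yaw": 0,"fingers": 1},{"x": -4.7,"y": 0,"z": 0,"yaw": 0,"fingers": 1},{"x": -5.0,"y": 0,"z": 0,"yaw": 0,"fingers": 1},{"x": -5.0,"y": 0,"z": 0,"yaw": 0,"fingers": 1}]'

```text
time_s: 6.4
eef_pos: [488.4, -219.7, 89.7]
tcp_rot: [[0.905, 0.426, -0.001], [0.426, -0.905, 0.0], [-0.001, -0.0, -1.0]]
force: [-1.4, 5.0, 5.4]
grip_width: 21.8
grasp_force: 30.0
```

```bash
cat >> h.py <<'E'
def look(name=None):
    # lid plane, carrier end positions along its axis
    s=status.get_state(); R=np.array(s['tcp_rot']); e=np.array(s['eef_pos'])
    u=R[:2,0]; v=-R[:2,1]
    for n in('top','scene'):
        p,d,W=cam(n); q=W[...,:2]-e[:2]; a=q@u; b=q@v; z=W[...,2]-(e[2]-89.7)
        k=(abs(a)<190)&(abs(b)<62)&(abs(b)>18)&(z>35)&(z<78)
        k=cv2.erode(k.astype(np.uint8),np.ones((3,3)))>0
        A=np.c_[a[k],b[k],np.ones(k.sum())]; Z=W[k][:,2]; 
        w=np.ones(len(Z),bool)
        for _ in range(8):
            c=np.linalg.lstsq(A[w],Z[w],rcond=None)[0]; w=abs(A@c-Z)<4
        x=A[w]; print(n,w.sum(),'slope along x (rad, + = latch up)',c[0].round(4),'across',c[1].round(4),'lid z at tcp',c[2].round(1),'a',np.percentile(x[:,0],[1,99]).round(1),'b',np.percentile(x[:,1],[1,99]).round(1))
        if name: save(name+n+'.png',p)
    print(s['time_s'],e.round(1),'F',np.round(s['force'],2),'T',np.round(s['ft_torque'],3),'T tool',np.round(R.T@s['ft_torque'],3),s['grip_width'])
E
python3 -c "
from h import *
look('a')"
```

```text
top 346 slope along x (rad, + = latch up) 0.0018 across 0.003 lid z at tcp 56.6 a [-185.2   80.3] b [-46.2  57.9]
scene 1444 slope along x (rad, + = latch up) -0.0003 across 0.0071 lid z at tcp 56.6 a [-181.2   96.7] b [-51.8  47. ]
6.4 [ 488.4 -219.7   89.7] F [-1.36  4.99  5.36] T [ 0.632  0.155 -0.022] T tool [0.637 0.13  0.022] 21.76624027921952
```

>>> drive_tool --series '[{"x": 0,"y": 0,"z": -0.1,"yaw": 0,"fingers": 1},{"x": 0,"y": 0,"z": -0.2,"yaw": 0,"fingers": 1},{"x": 0,"y": 0,"z": -0.3,"yaw": 0,"fingers": 1},{"x": 0,"y": 0,"z": -0.4,"yaw": 0,"fingers": 1},{"x": 0,"y": 0,"z": -0.5,"yaw": 0,"fingers": 1},{"x": 0,"y": 0,"z": -0.6,"yaw": 0,"fingers": 1},{"x": 0,"y": 0,"z": -0.6,"yaw": 0,"fingers": 1},{"x": 0,"y": 0,"z": -0.6,"yaw": 0,"fingers": 1}]'

```text
time_s: 7.3
eef_pos: [489.1, -219.5, 95.7]
tcp_rot: [[0.904, 0.427, -0.0], [0.427, -0.904, 0.0], [-0.0, -0.0, -1.0]]
force: [-0.2, 0.3, -7.8]
grip_width: 21.7
grasp_force: 30.0
```

```bash
python3 -c "
from h import *
look('b')"
```

```text
top 329 slope along x (rad, + = latch up) -0.0345 across -0.015 lid z at tcp 63.1 a [-184.9   80.1] b [-47.1  48.9]
scene 1414 slope along x (rad, + = latch up) -0.0526 across 0.0082 lid z at tcp 62.1 a [-179.7   94. ] b [-52.   43.7]
7.3 [ 489.1 -219.5   95.7] F [-0.15  0.32 -7.82] T [-0.043 -0.018  0.03 ] T tool [-0.046 -0.002 -0.03 ] 21.71249994415884
```

Latch end hangs low, so the balance point is on the +x side of the handle. Lifting a little more to measure the free tilt (bounded at about 0.14 rad).

>>> drive_tool --series '[{"x": 0,"y": 0,"z": -0.1,"yaw": 0,"fingers": 1},{"x": 0,"y": 0,"z": -0.2,"yaw": 0,"fingers": 1},{"x": 0,"y": 0,"z": -0.3,"yaw": 0,"fingers": 1},{"x": 0,"y": 0,"z": -0.4,"yaw": 0,"fingers": 1},{"x": 0,"y": 0,"z": -0.5,"yaw": 0,"fingers": 1},{"x": 0,"y": 0,"z": -0.6,"yaw": 0,"fingers": 1},{"x": 0,"y": 0,"z": -0.7,"yaw": 0,"fingers": 1},{"x": 0,"y": 0,"z": -0.8,"yaw": 0,"fingers": 1},{"x": 0,"y": 0,"z": -0.8,"yaw": 0,"fingers": 1},{"x": 0,"y": 0,"z": -0.8,"yaw": 0,"fingers": 1},{"x": 0,"y": 0,"z": -0.8,"yaw": 0,"fingers": 1}]'

```text
time_s: 8.5
eef_pos: [489.1, -219.5, 103.6]
tcp_rot: [[0.904, 0.427, -0.0], [0.427, -0.904, 0.0], [-0.0, -0.0, -1.0]]
force: [-0.3, -0.4, -7.4]
grip_width: 22.0
grasp_force: 30.0
```

```bash
python3 -c "
from h import *
look('c')"
```

```text
top 281 slope along x (rad, + = latch up) -0.0373 across -0.1541 lid z at tcp 70.7 a [-184.9   80.3] b [-46.6  50.1]
scene 872 slope along x (rad, + = latch up) -0.0509 across -0.0171 lid z at tcp 64.6 a [-178.5   90.7] b [-52.5  43.2]
8.5 [ 489.1 -219.5  103.6] F [-0.28 -0.37 -7.38] T [-0.034  0.037 -0.029] T tool [-0.015 -0.048  0.029] 22.035120538439536
```

```bash
sed -i 's/abs(a)<190)/abs(a)<100)/; s/abs(b)>18)&(z>35)&(z<78)/abs(b)>20)\&(abs(b)<47)\&(abs(z-57)<17)\&(abs(p.astype(int).max(-1)-p.astype(int).min(-1))<45)/' h.py
python3 - <<'E'
from h import *
look('d')
p=cv2.imread('pics/dscene.png'); cv2.imwrite('pics/d1.png',cv2.resize(p[190:340,260:440],(720,600),interpolation=cv2.INTER_CUBIC))
E
```

```text
top 244 slope along x (rad, + = latch up) -0.1431 across 0.0066 lid z at tcp 70.2 a [-84.1  84. ] b [-43.2  43.4]
scene 854 slope along x (rad, + = latch up) -0.1458 across 0.0047 lid z at tcp 70.0 a [-78.  91.] b [-43.8  42.2]
8.6 [ 489.1 -219.5  103.6] F [-0.53 -1.3  -7.64] T [-0.023  0.071  0.006] T tool [ 0.009 -0.074 -0.006] 21.535286980137467
```

View pics/d1.png

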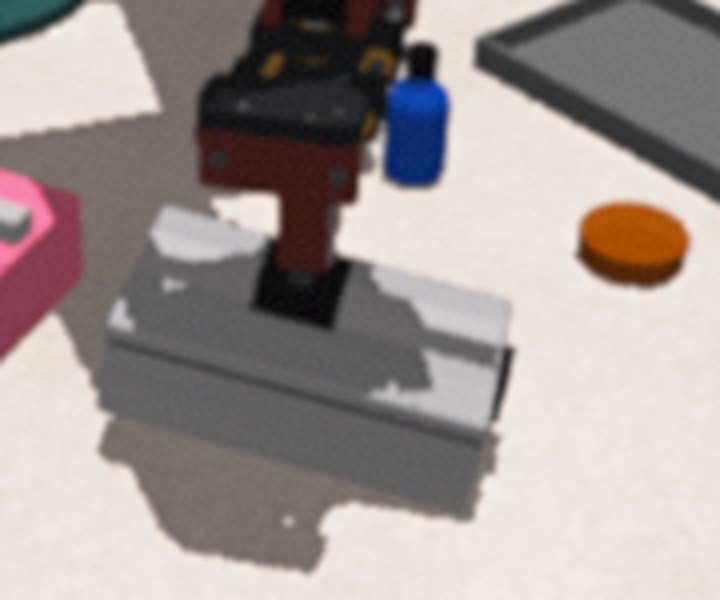

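The latch end (490,470) still rests on the bench, the tail is up, and tilt is 0.145 rad. So the handle must go at least 8 mm to +x. Lowering and sliding +12 mm.

>>> drive_tool --series '[{"x": 0,"y": 0,"z": 0.2,"yaw": 0,"fingers": 1},{"x": 0,"y": 0,"z": 0.4,"yaw": 0,"fingers": 1},{"x": 0,"y": 0,"z": 0.6,"yaw": 0,"fingers": 1},{"x": 0,"y": 0,"z": 0.8,"yaw": 0,"fingers": 1},{"x": 0,"y": 0,"z": 1.0,"yaw": 0,"fingers": 1},{"x": 0,"y": 0,"z": 1.2,"yaw": 0,"fingers": 1},{"x": 0,"y": 0,"z": 1.4,"yaw": 0,"fingers": 1},{"x": 0,"y": 0,"z": 1.4,"yaw": 0,"fingers": 1},{"x": 0.4,"y": 0,"z": 1.4,"yaw": 0,"fingers": 1},{"x": 0.8,"y": 0,"z": 1.4,"yaw": 0,"fingers": 1},{"x": 1.2,"y": 0,"z": 1.4,"yaw": 0,"fingers": 1},{"x": 1.2,"y": 0,"z": 1.4,"yaw": 0,"fingers": 1},{"x": 1.2,"y": 0,"z": 1.2,"yaw": 0,"fingers": 1},{"x": 1.2,"y": 0,"z": 1.0,"yaw": 0,"fingers": 1},{"x": 1.2,"y": 0,"z": 0.8,"yaw": 0,"fingers": 1},{"x": 1.2,"y": 0,"z": 0.6,"yaw": 0,"fingers": 1},{"x": 1.2,"y": 0,"z": 0.4,"yaw": 0,"fingers": 1},{"x": 1.2,"y": 0,"z": 0.2,"yaw": 0,"fingers": 1},{"x": 1.2,"y": 0,"z": 0,"yaw": 0,"fingers": 1},{"x": 1.2,"y": 0,"z": 0,"yaw": 0,"fingers": 1}]'

```text
time_s: 10.7
eef_pos: [500.3, -214.5, 104.0]
tcp_rot: [[0.904, 0.427, 0.001], [0.427, -0.904, -0.0], [0.0, 0.0, -1.0]]
force: [-0.4, -0.3, -8.9]
grip_width: 21.8
grasp_force: 30.0
```

```bash
python3 -c "
from h import *
look('e')"
```

```text
top 290 slope along x (rad, + = latch up) -0.0792 across 0.0154 lid z at tcp 70.6 a [-94.4  78.9] b [-42.5  43.2]
scene 842 slope along x (rad, + = latch up) -0.0763 across 0.0056 lid z at tcp 70.5 a [-89.7  80.8] b [-44.3  42.5]
10.7 [ 500.3 -214.5  104. ] F [-0.41 -0.27 -8.89] T [-0.089 -0.013 -0.032] T tool [-0.086 -0.027  0.032] 21.787841926712147
```

Now hanging free with 0.078 rad tilt → 4 mm more. Lower, slide +4 mm, lift again.

>>> drive_tool --series '[{"x": 0,"y": 0,"z": 0.3,"yaw": 0,"fingers": 1},{"x": 0,"y": 0,"z": 0.6,"yaw": 0,"fingers": 1},{"x": 0,"y": 0,"z": 0.9,"yaw": 0,"fingers": 1},{"x": 0,"y": 0,"z": 1.2,"yaw": 0,"fingers": 1},{"x": 0,"y": 0,"z": 1.4,"yaw": 0,"fingers": 1},{"x": 0,"y": 0,"z": 1.4,"yaw": 0,"fingers": 1},{"x": 0.2,"y": 0,"z": 1.4,"yaw": 0,"fingers": 1},{"x": 0.4,"y": 0,"z": 1.4,"yaw": 0,"fingers": 1},{"x": 0.4,"y": 0,"z": 1.4,"yaw": 0,"fingers": 1},{"x": 0.4,"y": 0,"z": 1.2,"yaw": 0,"fingers": 1},{"x": 0.4,"y": 0,"z": 0.9,"yaw": 0,"fingers": 1},{"x": 0.4,"y": 0,"z": 0.6,"yaw": 0,"fingers": 1},{"x": 0.4,"y": 0,"z": 0.3,"yaw": 0,"fingers": 1},{"x": 0.4,"y": 0,"z": 0,"yaw": 0,"fingers": 1},{"x": 0.4,"y": 0,"z": -0.4,"yaw": 0,"fingers": 1},{"x": 0.4,"y": 0,"z": -0.8,"yaw": 0,"fingers": 1},{"x": 0.4,"y": 0,"z": -0.8,"yaw": 0,"fingers": 1},{"x": 0.4,"y": 0,"z": -0.8,"yaw": 0,"fingers": 1}]'

```text
time_s: 12.6
eef_pos: [503.8, -212.8, 111.8]
tcp_rot: [[0.904, 0.427, 0.0], [0.427, -0.904, -0.0], [0.0, 0.0, -1.0]]
force: [-0.7, -0.2, -9.1]
grip_width: 21.5
grasp_force: 30.0
```

```bash
python3 -c "
from h import *
look('f')"
```

```text
top 311 slope along x (rad, + = latch up) 0.0054 across -0.0074 lid z at tcp 79.0 a [-95.3  77. ] b [-43.4  43.2]
scene 829 slope along x (rad, + = latch up) -0.0026 across 0.0065 lid z at tcp 78.5 a [-92.3  79.6] b [-44.6  42.6]
12.6 [ 503.8 -212.8  111.8] F [-0.69 -0.2  -9.08] T [ 0.047 -0.044  0.073] T tool [ 0.024  0.06  -0.073] 21.521863107729374
```

Level. Now lift 100 mm and hold.

>>> drive_tool --series '[{"x": 0,"y": 0,"z": -0.4,"yaw": 0,"fingers": 1},{"x": 0,"y": 0,"z": -1.0,"yaw": 0,"fingers": 1},{"x": 0,"y": 0,"z": -1.8,"yaw": 0,"fingers": 1},{"x": 0,"y": 0,"z": -2.7,"yaw": 0,"fingers": 1},{"x": 0,"y": 0,"z": -3.6,"yaw": 0,"fingers": 1},{"x": 0,"y": 0,"z": -4.6,"yaw": 0,"fingers": 1},{"x": 0,"y": 0,"z": -5.6,"yaw": 0,"fingers": 1},{"x": 0,"y": 0,"z": -6.6,"yaw": 0,"fingers": 1},{"x": 0,"y": 0,"z": -7.6,"yaw": 0,"fingers": 1},{"x": 0,"y": 0,"z": -8.5,"yaw": 0,"fingers": 1},{"x": 0,"y": 0,"z": -9.2,"yaw": 0,"fingers": 1},{"x": 0,"y": 0,"z": -9.7,"yaw": 0,"fingers": 1},{"x": 0,"y": 0,"z": -10,"yaw": 0,"fingers": 1},{"x": 0,"y": 0,"z": -10,"yaw": 0,"fingers": 1},{"x": 0,"y": 0,"z": -10,"yaw": 0,"fingers": 1},{"x": 0,"y": 0,"z": -10,"yaw": 0,"fingers": 1},{"x": 0,"y": 0,"z": -10,"yaw": 0,"fingers": 1},{"x": 0,"y": 0,"z": -10,"yaw": 0,"fingers": 1},{"x": 0,"y": 0,"z": -10,"yaw": 0,"fingers": 1}]'

```text
time_s: 14.6
eef_pos: [503.6, -212.6, 211.5]
tcp_rot: [[0.904, 0.427, -0.0], [0.427, -0.904, 0.0], [-0.0, -0.0, -1.0]]
force: [0.3, -0.2, -8.4]
grip_width: 21.7
grasp_force: 30.0
```

```bash
python3 -c "
from h import *
look('g')
s=status.get_state();R=np.array(s['tcp_rot']);print(R.T@(np.array([498.5,185.5,0])-s['eef_pos'])/10)"
```

```text
top 411 slope along x (rad, + = latch up) -0.0036 across 0.0109 lid z at tcp 178.8 a [-95.8  76.3] b [-43.5  43.6]
scene 729 slope along x (rad, + = latch up) -0.004 across 0.0053 lid z at tcp 178.3 a [-91.5  79.7] b [-43.9  42.3]
14.6 [ 503.6 -212.6  211.5] F [ 0.3  -0.22 -8.41] T [-0.024 -0.016  0.029] T tool [-0.029  0.004 -0.029] 21.698760265056627
[ 16.5226853  -36.22951481  21.16440749]
```

>>> drive_tool --series '[{"x": 0.1,"y": -0.2,"z": 0,"yaw": 0.003,"fingers": 1},{"x": 0.4,"y": -0.9,"z": 0,"yaw": 0.017,"fingers": 1},{"x": 0.9,"y": -2.0,"z": 0,"yaw": 0.037,"fingers": 1},{"x": 1.6,"y": -3.4,"z": 0,"yaw": 0.064,"fingers": 1},{"x": 2.3,"y": -4.8,"z": 0,"yaw": 0.09,"fingers": 1},{"x": 3.1,"y": -6.4,"z": 0,"yaw": 0.12,"fingers": 1},{"x": 3.9,"y": -8.2,"z": 0,"yaw": 0.154,"fingers": 1},{"x": 4.7,"y": -9.8,"z": 0,"yaw": 0.184,"fingers": 1},{"x": 5.5,"y": -11.6,"z": 0,"yaw": 0.218,"fingers": 1},{"x": 6.3,"y": -13.2,"z": 0,"yaw": 0.248,"fingers": 1},{"x": 7.0,"y": -14.6,"z": 0,"yaw": 0.275,"fingers": 1},{"x": 7.6,"y": -15.9,"z": 0,"yaw": 0.298,"fingers": 1},{"x": 8.1,"y": -17.0,"z": 0,"yaw": 0.318,"fingers": 1},{"x": 8.5,"y": -17.7,"z": 0,"yaw": 0.332,"fingers": 1},{"x": 8.6,"y": -17.9,"z": 0,"yaw": 0.335,"fingers": 1},{"x": 8.6,"y": -17.9,"z": 0,"yaw": 0.335,"fingers": 1},{"x": 8.6,"y": -17.9,"z": 0,"yaw": 0.335,"fingers": 1}]'

```text
time_s: 16.4
eef_pos: [505.0, -14.3, 211.7]
tcp_rot: [[0.994, 0.106, 0.0], [0.106, -0.994, -0.0], [0.0, 0.0, -1.0]]
force: [0.6, -0.5, -8.7]
grip_width: 21.9
grasp_force: 30.0
```

```bash
python3 -c "
from h import *
look('h')
s=status.get_state();R=np.array(s['tcp_rot']);print(R.T@(np.array([505.8,183.8,0])-s['eef_pos'])/10, np.arctan2(R[1,0],R[0,0])-np.radians(-13.06),s['q'])"
```

```text
top 369 slope along x (rad, + = latch up) 0.0075 across -0.0193 lid z at tcp 178.3 a [-95.6  75.1] b [-44.3  23.9]
scene 327 slope along x (rad, + = latch up) -0.0001 across -0.0063 lid z at tcp 178.0 a [-88.5  83. ] b [-43.7  37.1]
16.4 [505.  -14.3 211.7] F [ 0.57 -0.53 -8.71] T [-0.035  0.013  0.005] T tool [-0.033 -0.017 -0.005] 21.922572892722084
[  2.15520745 -19.71186857  21.16926375] 0.3334224522586723 [-1.65349917e-01  2.33913132e-01  1.72486630e+00 -9.61817784e-05
  1.18273085e+00  1.30000035e+00]
```

>>> drive_tool --series '[{"x": 0,"y": -0.2,"z": 0,"yaw": 0.003,"fingers": 1},{"x": 0.1,"y": -1.0,"z": 0,"yaw": 0.017,"fingers": 1},{"x": 0.2,"y": -2.2,"z": 0,"yaw": 0.037,"fingers": 1},{"x": 0.4,"y": -3.7,"z": 0,"yaw": 0.064,"fingers": 1},{"x": 0.6,"y": -5.3,"z": 0,"yaw": 0.09,"fingers": 1},{"x": 0.8,"y": -7.1,"z": 0,"yaw": 0.12,"fingers": 1},{"x": 1.0,"y": -9.1,"z": 0,"yaw": 0.154,"fingers": 1},{"x": 1.2,"y": -10.8,"z": 0,"yaw": 0.184,"fingers": 1},{"x": 1.4,"y": -12.8,"z": 0,"yaw": 0.218,"fingers": 1},{"x": 1.6,"y": -14.6,"z": 0,"yaw": 0.248,"fingers": 1},{"x": 1.8,"y": -16.2,"z": 0,"yaw": 0.275,"fingers": 1},{"x": 1.9,"y": -17.5,"z": 0,"yaw": 0.298,"fingers": 1},{"x": 2.1,"y": -18.7,"z": 0,"yaw": 0.317,"fingers": 1},{"x": 2.2,"y": -19.5,"z": 0,"yaw": 0.331,"fingers": 1},{"x": 2.2,"y": -19.7,"z": 0,"yaw": 0.333,"fingers": 1},{"x": 2.2,"y": -19.7,"z": 0,"yaw": 0.333,"fingers": 1},{"x": 2.2,"y": -19.7,"z": 0,"yaw": 0.333,"fingers": 1}]'

```text
time_s: 18.2
eef_pos: [506.0, 183.7, 211.6]
tcp_rot: [[0.974, -0.225, -0.0], [-0.225, -0.974, -0.0], [-0.0, 0.0, -1.0]]
force: [-0.6, 0.1, -9.2]
grip_width: 21.6
grasp_force: 30.0
```

Run:
```python
from h import *
look('i')
s=status.get_state();R=np.array(s['tcp_rot']);print(R.T@(np.array([505.8,183.8,0])-s['eef_pos'])/10, np.arctan2(R[1,0],R[0,0])-np.radians(-13.06))
p=cv2.imread('pics/itop.png'); cv2.imwrite('pics/i1.png',cv2.resize(p[140:300,100:300],(750,600),interpolation=cv2.INTER_CUBIC))
```

```text
top 369 slope along x (rad, + = latch up) -0.0024 across -0.0087 lid z at tcp 178.5 a [-93.9  78.7] b [-44.   40.1]
scene 201 slope along x (rad, + = latch up) -0.0078 across -0.0074 lid z at tcp 177.7 a [-86.4  84. ] b [-42.7  40.6]
18.2 [506.  183.7 211.6] F [-0.59  0.06 -9.23] T [-0.025 -0.033  0.006] T tool [-0.016  0.038 -0.006] 21.63535216451583
[-3.70391376e-02 -1.75414466e-02  2.11677240e+01] 0.00024757456978924397
```

View pics/i1.png

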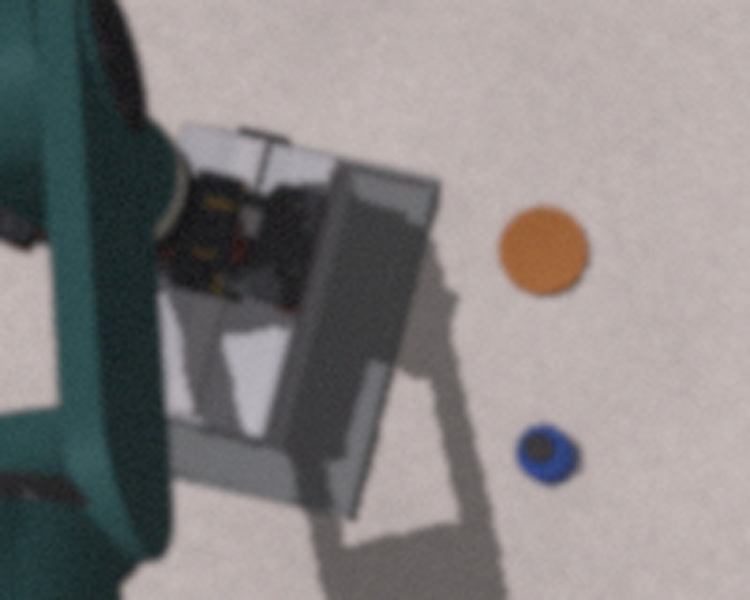

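The picture shows the carrier over the tray; its offset (lid at 250,280 against tray at 350,330) is parallax from its height. The dish (545,250) and dropper (547,455) are untouched. Lowering 113 mm with a slow finish.

>>> drive_tool --series '[{"x": 0,"y": 0,"z": 0.4,"yaw": 0,"fingers": 1},{"x": 0,"y": 0,"z": 1.1,"yaw": 0,"fingers": 1},{"x": 0,"y": 0,"z": 2.0,"yaw": 0,"fingers": 1},{"x": 0,"y": 0,"z": 3.0,"yaw": 0,"fingers": 1},{"x": 0,"y": 0,"z": 4.0,"yaw": 0,"fingers": 1},{"x": 0,"y": 0,"z": 5.0,"yaw": 0,"fingers": 1},{"x": 0,"y": 0,"z": 6.0,"yaw": 0,"fingers": 1},{"x": 0,"y": 0,"z": 7.0,"yaw": 0,"fingers": 1},{"x": 0,"y": 0,"z": 7.8,"yaw": 0,"fingers": 1},{"x": 0,"y": 0,"z": 8.5,"yaw": 0,"fingers": 1},{"x": 0,"y": 0,"z": 9.1,"yaw": 0,"fingers": 1},{"x": 0,"y": 0,"z": 9.6,"yaw": 0,"fingers": 1},{"x": 0,"y": 0,"z": 10.1,"yaw": 0,"fingers": 1},{"x": 0,"y": 0,"z": 10.5,"yaw": 0,"fingers": 1},{"x": 0,"y": 0,"z": 10.9,"yaw": 0,"fingers": 1},{"x": 0,"y": 0,"z": 11.2,"yaw": 0,"fingers": 1},{"x": 0,"y": 0,"z": 11.3,"yaw": 0,"fingers": 1},{"x": 0,"y": 0,"z": 11.3,"yaw": 0,"fingers": 1},{"x": 0,"y": 0,"z": 11.3,"yaw": 0,"fingers": 1}]'

```text
time_s: 20.2
eef_pos: [506.3, 184.2, 98.8]
tcp_rot: [[0.974, -0.225, 0.0], [-0.225, -0.974, 0.0], [0.0, -0.0, -1.0]]
force: [-0.6, 0.0, -9.0]
grip_width: 22.0
grasp_force: 30.0
```

```bash
python3 -c "
from h import *
look('j')"
```

```text
top 285 slope along x (rad, + = latch up) -0.0056 across -0.0016 lid z at tcp 65.9 a [-93.2  79.3] b [-43.8  39. ]
scene 283 slope along x (rad, + = latch up) -0.0064 across 0.0045 lid z at tcp 65.3 a [-84.2  83.6] b [-43.9  41.3]
20.2 [506.3 184.2  98.8] F [-0.61  0.04 -9.02] T [ 0.063 -0.012 -0.051] T tool [ 0.064 -0.003  0.051] 22.02603207247468
```

>>> drive_tool --series '[{"x": 0,"y": 0,"z": 0.1,"yaw": 0,"fingers": 1},{"x": 0,"y": 0,"z": 0.2,"yaw": 0,"fingers": 1},{"x": 0,"y": 0,"z": 0.3,"yaw": 0,"fingers": 1},{"x": 0,"y": 0,"z": 0.35,"yaw": 0,"fingers": 1},{"x": 0,"y": 0,"z": 0.4,"yaw": 0,"fingers": 1},{"x": 0,"y": 0,"z": 0.4,"yaw": 0,"fingers": 1},{"x": 0,"y": 0,"z": 0.4,"yaw": 0,"fingers": 1}]'

```text
time_s: 21.0
eef_pos: [506.3, 184.3, 94.9]
tcp_rot: [[0.974, -0.225, 0.0], [-0.225, -0.974, 0.0], [0.0, -0.0, -1.0]]
force: [-1.0, 1.6, -4.2]
grip_width: 22.2
grasp_force: 30.0
```

Touching the floor (load dropped from 9 to 4 N). Half a millimetre more.

>>> drive_tool --series '[{"x": 0,"y": 0,"z": 0.05,"yaw": 0,"fingers": 1},{"x": 0,"y": 0,"z": 0.05,"yaw": 0,"fingers": 1},{"x": 0,"y": 0,"z": 0.05,"yaw": 0,"fingers": 1}]'

```text
time_s: 21.3
eef_pos: [506.7, 184.5, 94.7]
tcp_rot: [[0.974, -0.225, 0.001], [-0.225, -0.974, 0.001], [0.001, -0.001, -1.0]]
force: [-1.4, 2.7, 1.9]
grip_width: 21.8
grasp_force: 30.0
```

Run:
```python
from h import *
look('k')
p=cv2.imread('pics/kscene.png'); cv2.imwrite('pics/k1.png',cv2.resize(p[120:280,340:540],(750,600),interpolation=cv2.INTER_CUBIC))
```

```text
top 287 slope along x (rad, + = latch up) -0.0054 across -0.0013 lid z at tcp 61.8 a [-91.3  78.7] b [-44.   39.9]
scene 248 slope along x (rad, + = latch up) -0.0005 across -0.0069 lid z at tcp 61.2 a [-86.9  83.6] b [-43.2  40.1]
21.3 [506.7 184.5  94.7] F [-1.35  2.71  1.87] T [0.395 0.31  0.052] T tool [ 0.315 -0.391 -0.051] 21.844615914922965
```

View pics/k1.png

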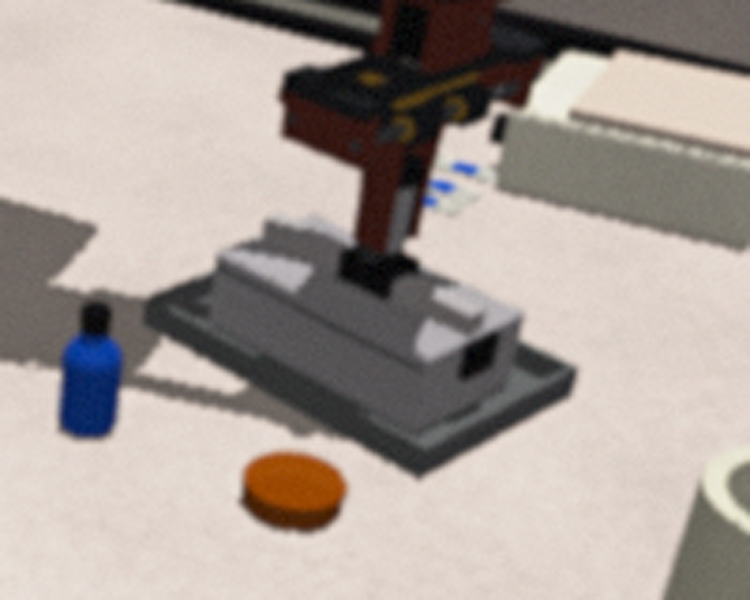

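The carrier lies flat in the tray (370,330), latch (478,358) towards the front, with dish and bottle clear. Releasing and rising.

>>> drive_tool --series '[{"x": 0,"y": 0,"z": 0,"yaw": 0,"fingers": 0.7},{"x": 0,"y": 0,"z": 0,"yaw": 0,"fingers": 0.5},{"x": 0,"y": 0,"z": 0,"yaw": 0,"fingers": 0.2},{"x": 0,"y": 0,"z": 0,"yaw": 0,"fingers": 0},{"x": 0,"y": 0,"z": 0,"yaw": 0,"fingers": 0},{"x": 0,"y": 0,"z": 0,"yaw": 0,"fingers": 0},{"x": 0,"y": 0,"z": -1,"yaw": 0,"fingers": 0},{"x": 0,"y": 0,"z": -3,"yaw": 0,"fingers": 0},{"x": 0,"y": 0,"z": -6,"yaw": 0,"fingers": 0},{"x": 0,"y": 0,"z": -9,"yaw": 0,"fingers": 0},{"x": 0,"y": 0,"z": -12,"yaw": 0,"fingers": 0},{"x": 0,"y": 0,"z": -15,"yaw": 0,"fingers": 0},{"x": 0,"y": 0,"z": -15,"yaw": 0,"fingers": 0},{"x": 0,"y": 0,"z": -15,"yaw": 0,"fingers": 0},{"x": 0,"y": 0,"z": -15,"yaw": 0,"fingers": 0},{"x": 0,"y": 0,"z": -15,"yaw": 0,"fingers": 0}]'

```text
time_s: 23.0
eef_pos: [505.2, 183.9, 242.9]
tcp_rot: [[0.974, -0.225, -0.003], [-0.225, -0.974, -0.0], [-0.002, 0.001, -1.0]]
force: [-0.1, 0.3, -1.1]
grip_width: 88.3
grasp_force: 0.0
```

Run:
```python
from h import *
s=status.get_state(); print(s['time_s'],s['eef_pos'],s['force'])
p,d,W=cam('scene'); save('m1.png',cv2.resize(p[120:280,340:540],(750,600),interpolation=cv2.INTER_CUBIC))
```

```text
23.0 [505.18931781 183.87246101 242.90909012] [-0.11279305  0.26642567 -1.11996547]
```

View pics/m1.png

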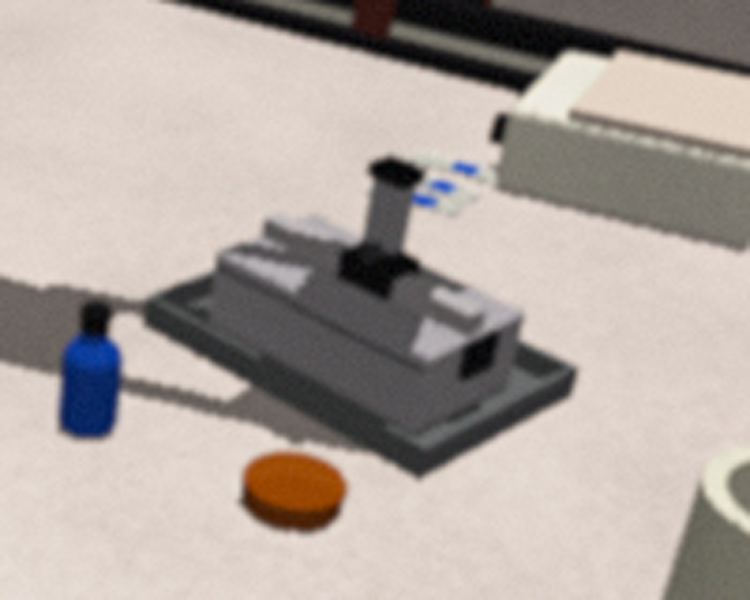

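The carrier sits flat in the tray, the handle (390,210) stands upright, and the fingers are clear. I'll let it settle briefly, then hand in.

>>> drive_tool --series '[{"x": 0,"y": 0,"z": 0,"yaw": 0,"fingers": 0},{"x": 0,"y": 0,"z": 0,"yaw": 0,"fingers": 0},{"x": 0,"y": 0,"z": 0,"yaw": 0,"fingers": 0},{"x": 0,"y": 0,"z": 0,"yaw": 0,"fingers": 0},{"x": 0,"y": 0,"z": 0,"yaw": 0,"fingers": 0},{"x": 0,"y": 0,"z": 0,"yaw": 0,"fingers": 0},{"x": 0,"y": 0,"z": 0,"yaw": 0,"fingers": 0},{"x": 0,"y": 0,"z": 0,"yaw": 0,"fingers": 0}]'

```text
time_s: 23.85
eef_pos: [506.2, 184.1, 244.2]
tcp_rot: [[0.974, -0.225, 0.0], [-0.225, -0.974, 0.0], [0.0, -0.0, -1.0]]
force: [0.4, -0.8, 0.4]
grip_width: 88.0
grasp_force: 0.0
```

```bash
python3 -c "
from h import *
print(order.finish_job())"
```

```text
the job is handed in; nothing more can be done
None
```

The carrier was balanced (highest measured tilt 0.145 rad), carried level to the drain tray, set down flat and released, with the dish and dropper bottle left in place; the job was handed in at about 24 s, and no verdict was returned.

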